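# Clip a twig and hold the moisture probe on its bared band

## Task

Check a dried twig for moisture: take it from its wooden rest and push it down, roughly centred, into the two fork clips of the metal cradle until it sits on the bottom and both sprung jaws have snapped shut over it, then let go of it. Then take the hand probe from its stand and finish holding it upright with its tip on top of the twig's pale bared band, gently, the sprung tip pushed about half way in (about 3 N). Keep holding it there at the end, never ram the probe down hard on the twig, and leave the other things on the table where they are.

Things in the scene. Friction and masses are not known exactly. Their poses are not given: they have to be found in the camera images.
- twig: Straight dark twig, a rod 18 mm in diameter and 150 mm long, 40 g. Origin at its middle on its axis; x runs along it. At the start it lies in the notches of the rest, its axis 35 mm above the table, its x within 0.02 rad of the rest's x. It may roll about its axis.
- twig_mark (a point): Centre of the twig's bared band, ON the twig's axis, 18 mm from its middle towards its +x end. The band is a pale ring 14 mm wide around the twig, 18 mm in diameter; its top lies 9 mm above this point.
- cradle: Fixed aluminium cradle, base 150 x 56 x 8 mm, origin at the centre of its underside; x runs along the twig to be clipped, z up. Fork clips stand at x = -50 and +50 mm, 12 mm thick along x, slots 20 mm wide, floor at z = 34 mm. On the -y side a fixed prong rises to 58 mm, its sloped lead-in to 69 mm; the +y prong ends at 46 mm. Between the forks nothing stands above the base.
- clip_seat (a point): Where the middle of a seated twig lies: on the cradle, 43 mm above its underside, midway between the clips; axes as the cradle's. Either end of the twig may point to +x.
- jaw_a (a joint): Sprung jaw on the +y side of the clip at x = -50 mm: 0 rad = shut, grows to 0.8 as it swings outwards. Its sloped nose reaches over the slot to y = +4 mm, underside at z = 54 mm, top about 73 mm. A twig pushed straight down swings both jaws out (3 to 6 N in all, most with its axis near z = 64 mm); they snap back over it by the time it is down.
- jaw_b (a joint): Sprung jaw of the clip at x = +50 mm, as jaw_a.
- rest: Fixed plywood rest that carries the twig at the start, base 150 x 56 x 8 mm, origin at the centre of its underside; x runs along the twig. Notched blocks 16 mm thick at x = -55 and +55 mm, notch floor at 26 mm, cheeks up to 35 mm; nothing above the 8 mm base between them.
- probe: Hand moisture probe, 120 g, upright in its stand. Origin on its axis at the underside of its round flange; z up along the axis, away from the tip. Flange 32 mm in diameter, z = 0 to 5 mm; black round handle to grip, 24 mm in diameter, z = 5 to 75 mm; stem 14 mm in diameter down to z = -42 mm; then the thinner sprung tip, its flat end at z = -62 mm when out.
- probe_tip (a point): Centre of the flat end (10 mm in diameter) of the probe's sprung tip, on the probe's axis; moves with the tip.
- plunger (a joint): How far the sprung tip is pushed into the probe, m: 0 = out, 0.014 = fully in. Spring 300 N/m, 1.2 N to start moving: 1.2 N + 300 N/m x value.
- holder: Fixed grey stand of the probe, 70 x 70 mm, 70 mm high, origin at the centre of its underside. The probe's stem hangs through an 18 mm hole in the middle of its top, the flange resting on the top at 70 mm; lift the probe straight up at least 65 mm to clear it.
- block_near: Bystander: wooden spacer cube, 24 mm edge, origin at the centre of its underside. On the near side, left of the middle.
- block_far: Bystander: wooden spacer cube, 24 mm edge, origin at the centre of its underside. On the far side, right of the middle.
- weight_a: Bystander: flat steel pressing weight, 35 x 110 x 14 mm (long along its y), origin at the centre of its underside. Beyond the work, near the middle.
- weight_b: Bystander: flat steel pressing weight, 35 x 110 x 14 mm (long along its y), origin at the centre of its underside. Beyond the work, on the left.
- glue: Bystander: white glue bottle, 42 mm in diameter, 100 mm high, origin at the centre of its underside.
- brush: Bystander: brush, 170 mm long, lying along its x.
- jar: Bystander: white open cup, 70 mm in diameter, 75 mm high, origin at the centre of its underside.
Not all that is in view belongs to the job. Several things have the shape of the cradle; the one meant has the colours described above. What is shaped like the probe but blue or green is not meant.

How it is judged:
By the outcome, as a careful person would: the job done as asked, in the order asked, and still so for the second after the job is handed in, while the arm keeps its last pose, push and grip.
It also fails if it takes over 61 s, if anything falls off the work surface, if the arm or the gripper's body presses on something with over 40 N, if the wrist force passes 120 N, or if a joint passes its speed limit or range.

## Robot

A 6-joint arm with a two-finger parallel gripper is mounted at the origin on the work surface. World frame = base frame: x ahead of the robot, y to its left, z up, the work surface at z = 0. Lengths are in m, angles in degrees, forces in N, time in s.
With the tool pointing down it reaches from about 0.35 to 0.975 m from the base axis. Payload 4.9 kg.
Tool frame: the origin (TCP) lies at the very end of the fingers, on their centre line; the grasp point (between the pads) lies 19 mm behind it (robot.hold_point_z is the distance from the TCP to the grasp point, in m); z points along the fingers, y is the line along which they close (so a half turn about z gives the same grasp; the last joint's range is limited). The gripper opens to 85 mm and grips with 20 to 120 N. Pads are 22 mm wide; open, the fingers measure 114 mm over their backs; the gripper's body (76 mm by 85 mm) begins 54 mm behind the grasp point. The pads swing forward as they close: fully open they stand 13 mm farther back than shut.
Start: joints at [64.687, 3.019, 92.412, -0, 84.569, -6.818], TCP at [0.198, 0.593, 0.231] pointing down, gripper open.
Joint ranges: [-172.51, 172.51], [-57.92, 126.97], [3.15, 148.05], [-58.71, 238.71], [5.1, 150.11], [-179.66, 179.66]. Speed limits (degrees/s): [147.25, 147.25, 180, 180, 180, 180].

## Interface

Orientations are given as [roll, pitch, yaw] about the fixed x, y, z axes, in that order (R = Rz(yaw) Ry(pitch) Rx(roll)).
In Python, from cell import robot, capture gives the robot as it stands.
- The arm moves only by the shell command python3 -m inch 'ROWS' [OPENING] [FORCE]. ROWS is JSON, a list of rows, each an object with "dp": the shift along the world's x, y, z each as a share of 150 mm, from -1 to 1, a list of three; "delta_rot": the turn, a rotation vector about the world's x, y, z each as a share of 2 pi rad, from -1 to 1, a list of three. A call has 1 to 20 rows; each row is the pose to reach, as a shift and turn from the pose commanded when the call began, turning the shorter way round; what a row does not reach only later rows make up. A row lasts 1/12 s, in which the tool goes at most 41.7 mm and 7.16 degrees, less where a joint would pass 70% of its speed; a pose out of reach is approached as far as the arm can. A call with a number of a shift or a turn outside -1 to 1 is refused whole. A call with a gripper value outside its range is refused whole. OPENING is the closure, from 0 (fully open) to 1 (shut), set as the call begins (- or left out, the last holds). The fingers move at their own pace and stop on an object; FORCE is the grip in N (left out, the last holds). Time passes only in rows, so rows that repeat a pose let the fingers close. It gives the time, the measured TCP pose, the force, the opening and the grip force at its end, in the units of the state.
- robot.get_state(): the state, without advancing time (a new reading comes with each control period).
- capture(name): name is "scene" or "top"; returns a dict with "frame" (384x512x3 uint8, red, green, blue), "range_z" (384x512 float32, m along the optical axis (not along the pixel's ray), 0 where there is no reading), "mtx" (3x3 intrinsics, pixels), "dist_coeffs" ([k1, k2, p1, p2, k3] as OpenCV has them; the pictures are not rectified), "rvec" (rotation vector, rad) and "tvec" (3), from world to camera coordinates, as OpenCV has them. Camera axes: x right, y down, z forward; pixel columns grow to the right and rows downward; lengths in m; the calibration is good to about 2 mm. A picture is of the moment at which its call begins.
- robot.hand_in(): hands the job in; it is judged then, once.
The state is a dict: "t": time; "joints": joint angles; "qd": joint speeds; "joint_torque": joint torques, N m; "tool_pos": TCP position; "tcp_rot": TCP orientation; "ft_force": force on the tool from outside, world axes, zero at the start; "torque": the same for the moment, N m; "finger_gap": finger opening in m; "finger_force": force on a finger pad.
Only numpy, scipy, OpenCV 4.12 (cv2) and the standard library are available. Lean on these libraries where they do the work, as an engineer would, in place of code of your own. Each camera call takes 0.05 s, during which the arm holds its last target. There are 200 camera calls.

## Working session

There is one attempt and no reset: what is moved stays moved. The work goes in short steps, Python scripts to look and compute and a shell command to move; the robot and the scene stay as the last step left them, time stands still between calls to the robot, and variables do not carry over. Pictures are saved under pics/ and viewed, at most 10 in all, crops included, and the job is handed in when it is done.

```bash
ls; mkdir -p pics
cat > h.py <<'E'
import numpy as np, cv2
from cell import robot, capture
def cloud(c):
    h,w=c['range_z'].shape; u,v=np.meshgrid(np.arange(w),np.arange(h))
    n=cv2.undistortPoints(np.stack([u,v],-1).reshape(-1,1,2).astype(float),c['mtx'],c['dist_coeffs']).reshape(h,w,2)
    z=c['range_z'][...,None]; P=np.concatenate([n*z,z],-1)
    R=cv2.Rodrigues(np.array(c['rvec'],float))[0]
    P=(P-np.array(c['tvec']).reshape(3))@R
    P[c['range_z']<=0]=np.nan
    return P
def rays(c,uv,zp):
    n=cv2.undistortPoints(np.array(uv,float).reshape(-1,1,2),c['mtx'],c['dist_coeffs']).reshape(-1,2)
    R=cv2.Rodrigues(np.array(c['rvec'],float))[0]; o=-R.T@np.array(c['tvec'],float).reshape(3)
    d=np.c_[n,np.ones(len(n))]@R
    return o+d*((zp-o[2])/d[:,2])[:,None]
E
python3 - <<'E'
from h import *
import pickle
for n in('top','scene'):
    c=capture(n); pickle.dump(c,open(n+'.pkl','wb'))
    cv2.imwrite(f'pics/{n}0.png',cv2.resize(c['frame'][...,::-1],(800,600),interpolation=cv2.INTER_CUBIC))
s=robot.get_state(); print(s)
E
```

```text
pics
{'t': 0.1, 'joints': array([ 6.46871881e+01,  3.05581592e+00,  9.24863037e+01,  2.57754849e-03,
        8.45692004e+01, -6.81674457e+00]), 'qd': array([-0.03691987, -0.02579432, -0.27487412, -0.00257389,  0.00662241,
       -0.04286729]), 'joint_torque': array([ 3.07174187e-04, -3.94900632e+01, -3.71364033e+01, -1.35893679e-04,
        3.87581866e-03,  5.66224699e-06]), 'tool_pos': array([0.19799765, 0.59219712, 0.23013897]), 'tcp_rot': array([-1.79889771e+02, -1.57603940e-02,  1.61503671e+02]), 'ft_force': array([ 0.00612855,  0.5298596 , -0.60930855]), 'torque': array([-0.00911331, -0.02866932, -0.00049289]), 'finger_force': 0.0, 'finger_gap': 0.08550227249667096}
```

View pics/top0.png

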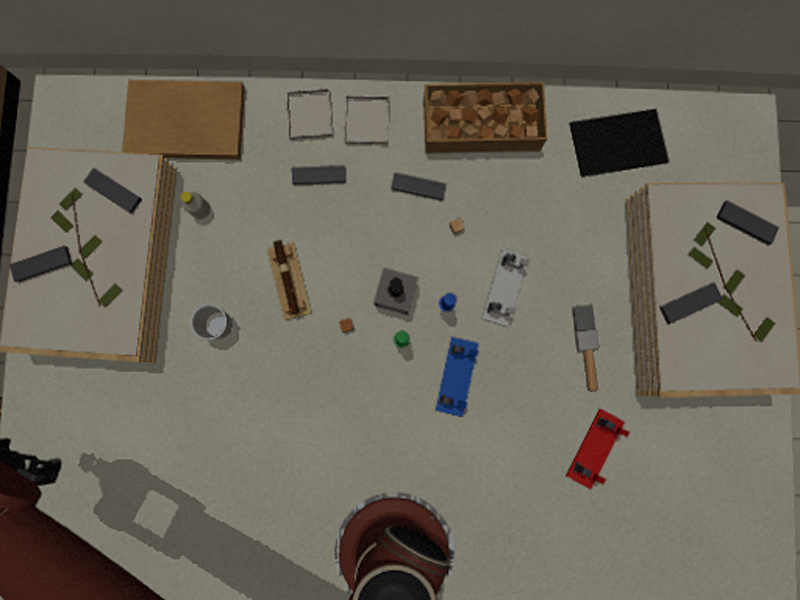

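View pics/scene0.png

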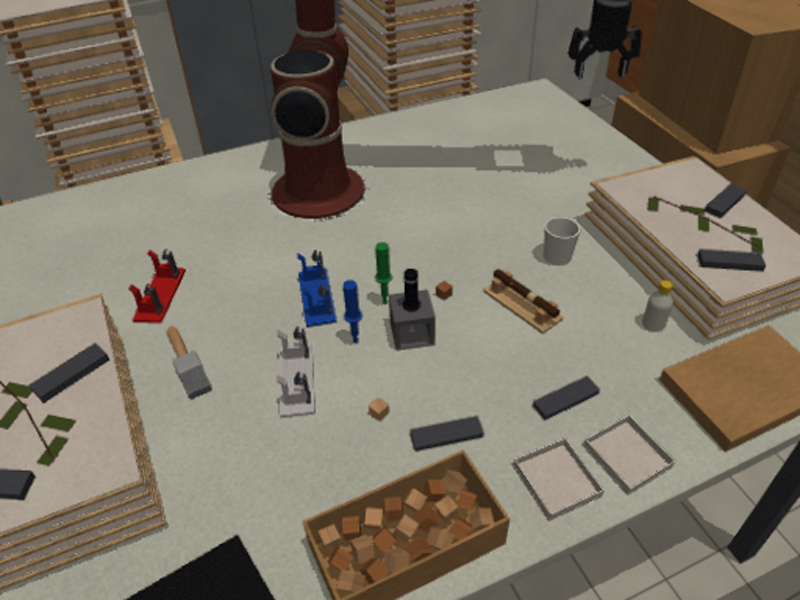

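Top view (800x600 pixels): the twig is on its wooden rest at (288,278), the black probe in its grey stand at (396,288), and the aluminium cradle at (505,288).

Things that could be mistaken for them:
- **Cradles:** blue at (457,377), red at (597,450). I choose the grey one at (505,288).
- **Probes:** blue at (448,302), green at (402,339). I choose the black one at (396,288).
- **Twig:** the pressed stems at (85,250) and (730,285). I choose the rod on the rest at (288,278).

Next I'll check this in a close crop and measure.

Run:
```python
from h import *
import pickle
T=pickle.load(open('top.pkl','rb'));S=pickle.load(open('scene.pkl','rb'))
a=cv2.resize(T['frame'][145:225,160:350,::-1],(800,337),interpolation=cv2.INTER_CUBIC)
b=cv2.resize(S['frame'][150:275,170:370,::-1],(416,260),interpolation=cv2.INTER_CUBIC)
cv2.imwrite('pics/crop.png',np.vstack([a,np.hstack([b,np.zeros((260,384,3),np.uint8)])]))
for nm,c in(('top',T),('scene',S)):
    P=cloud(c);hsv=cv2.cvtColor(c['frame'],cv2.COLOR_RGB2HSV)
    print(nm,'table z',np.nanmedian(P[210:215,200:240,2]) if nm=='top' else '')
    X,Y,Z=P[...,0],P[...,1],P[...,2]
    # clusters of objects above the table in the work area
    m=((Z>.006)&(Z<.2)&(X>.25)&(X<.8)&(np.abs(Y)<.5)).astype(np.uint8)
    n,l,st,ce=cv2.connectedComponentsWithStats(m)
    for i in range(1,n):
        if st[i,4]<25: continue
        q=P[l==i]; r=cv2.minAreaRect(q[:,:2].astype(np.float32))
        print(st[i,:2]+st[i,2:4]//2,st[i,4],np.round(r[0],3),np.round(r[1],3),round(r[2],1),'zmax',np.round(q[:,2].max(),3),np.median(c['frame'][l==i],0))
```

```text
top table z -0.0001314378533385936
[118 162] 2969 [0.576 0.421] [0.16  0.447] 89.5 zmax 0.11 [93. 75. 52.]
[391 107] 243 [ 0.785 -0.431] [0.037 0.136] 3.7 zmax 0.015 [15. 14. 15.]
[205 112] 351 [0.747 0.173] [0.035 0.113] 4.5 zmax 0.022 [57. 56. 57.]
[268 119] 382 [ 0.73  -0.032] [0.11  0.037] 79.3 zmax 0.022 [56. 55. 57.]
[417 186] 3494 [ 0.514 -0.479] [0.401 0.045] 0.5 zmax 0.146 [100.  87.  75.]
[125 132] 226 [0.665 0.411] [0.034 0.041] 61.4 zmax 0.103 [77.5 75.5 52. ]
[293 144] 70 [ 0.646 -0.112] [0.024 0.024] 28.5 zmax 0.029 [128.  100.5  68. ]
[185 179] 741 [0.531 0.226] [0.159 0.056] 16.6 zmax 0.05 [106.  87.  60.]
[324 183] 685 [ 0.528 -0.213] [0.056 0.156] 74.4 zmax 0.076 [128. 128. 123.]
[253 186] 569 [0.506 0.009] [0.07 0.07] 75.7 zmax 0.15 [77. 73. 71.]
[287 193] 106 [ 0.481 -0.09 ] [0.029 0.026] 64.9 zmax 0.143 [ 27.   57.  103.5]
[135 206] 379 [0.434 0.364] [0.069 0.068] 6.5 zmax 0.079 [68. 65. 59.]
[374 222] 564 [ 0.407 -0.374] [0.169 0.043] 4.9 zmax 0.028 [98. 81. 69.]
[222 208] 65 [0.439 0.105] [0.024 0.024] 20.1 zmax 0.028 [104.  66.  36.]
[257 216] 92 [ 0.41  -0.00
[... 709 characters left out ...]
ax 0.074 [81. 21. 20.]
[284 185] 90 [0.441 0.105] [0.025 0.025] 19.9 zmax 0.027 [96.  62.5 37.5]
[ 81 265] 3528 [ 0.515 -0.483] [0.403 0.041] 1.0 zmax 0.145 [150. 125. 102.]
[121 232] 590 [ 0.408 -0.378] [0.173 0.043] 8.7 zmax 0.025 [115.  97.  86.]
[189 237] 939 [ 0.527 -0.213] [0.055 0.149] 73.7 zmax 0.074 [121. 116. 114.]
[449 231] 381 [0.789 0.417] [0.166 0.022] 89.9 zmax 0.034 [136. 102.  64.]
[362 254] 535 [0.749 0.172] [0.038 0.111] 5.2 zmax 0.019 [59. 58. 61.]
[242 262] 126 [ 0.648 -0.113] [0.026 0.024] 21.7 zmax 0.027 [140.5 104.5  75.5]
[286 276] 582 [ 0.731 -0.033] [0.11  0.037] 79.8 zmax 0.018 [59. 59. 62.]
[126 361] 591 [ 0.793 -0.433] [0.038 0.132] 11.0 zmax 0.012 [19. 18. 19.]
```

View pics/crop.png

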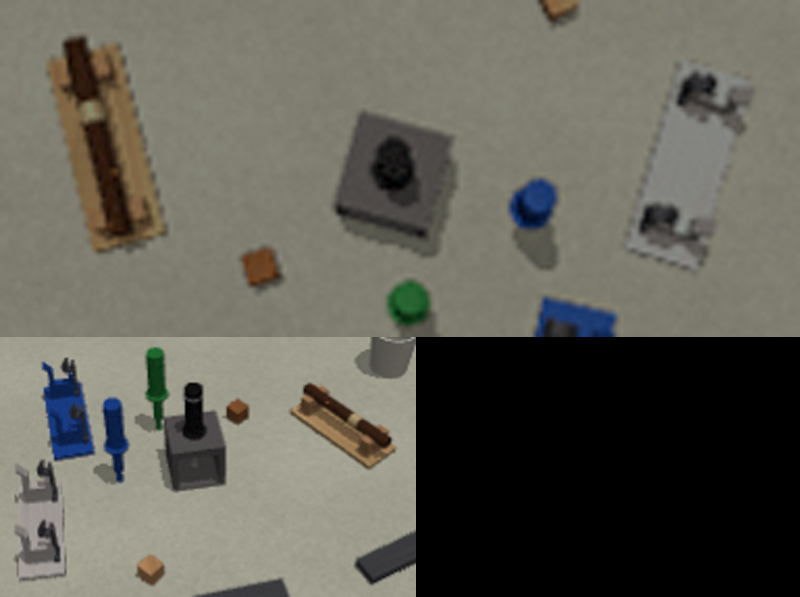

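The crop confirms the choice. The dark rod on the rest has its pale band at crop (93,110), towards the far end. The black probe sits in the grey stand at (393,165). The aluminium cradle at (690,165) has its dark jaws on the left (+y) side. Now I'll refine the poses.

```bash
cat >> h.py <<'E'
def ln(q):
    vx,vy,x,y=cv2.fitLine(q[:,:2].astype(np.float32),cv2.DIST_HUBER,0,.001,.001).ravel()
    if vx<0: vx,vy=-vx,-vy
    t=(q[:,:2]-[x,y])@[vx,vy]; lo,hi=np.percentile(t,[.5,99.5]); m=(lo+hi)/2
    return np.round([x+m*vx,y+m*vy,np.degrees(np.arctan2(vy,vx)),hi-lo],4)
E
python3 - <<'E'
from h import *
import pickle
for nm in('top','scene'):
    c=pickle.load(open(nm+'.pkl','rb'));P=cloud(c);X,Y,Z=P[...,0],P[...,1],P[...,2];f=c['frame'].astype(int);hsv=cv2.cvtColor(c['frame'],cv2.COLOR_RGB2HSV)
    box=(np.hypot(X-.531,Y-.224)<.11)
    tw=box&(Z>.037)&(Z<.06)
    print(nm,'twig',tw.sum(),ln(P[tw]),np.nanpercentile(Z[tw],98))
    v=hsv[...,2]; bd=tw&(v>np.median(v[tw])*1.8); print(' band px',bd.sum(),np.round(np.mean(P[bd],0),4))
    wb=box&(Z>.004)&(Z<.014)
    print(' rest base',cv2.minAreaRect(P[wb][:,:2].astype(np.float32)))
    cb=(np.hypot(X-.5275,Y+.213)<.1)
    wb=cb&(Z>.004)&(Z<.013)
    print(' cradle base',cv2.minAreaRect(P[wb][:,:2].astype(np.float32)), np.nanmedian(Z[wb]))
    R=np.deg2rad(-15.6);ex=np.array([np.cos(R),np.sin(R)]);ey=np.array([-ex[1],ex[0]])
    hi=cb&(Z>.03); q=P[hi][:,:2]-[.5275,-.213]; l=np.c_[q@ex,q@ey,P[hi][:,2]*1]
    for s in(-1,1):
      for d in(0,1):
        k=(np.sign(l[:,0])==s)&((v[hi]<60)==d)
        if k.sum(): print('  side',s,'dark',d,k.sum(),np.round(np.median(l[k],0),4),'y',np.round(np.percentile(l[k,1],[3,97]),4),'x',np.round(np.percentile(l[k,0],[3,97]),4),'z',l[k,2].max())
    pr=(np.hypot(X-.506,Y-.009)<.05)&(Z>.085)&(Z<.16)&(v<60)&(v+0>0)
    q=P[pr]; print(' probe',pr.sum(),cv2.minEnclosingCircle(q[:,:2].astype(np.float32)),q[:,2].max(), np.mean(q[q[:,2]>.138],0))
    ht=(np.hypot(X-.506,Y-.009)<.06)&(np.abs(Z-.07)<.004); print(' holder top',cv2.minAreaRect(P[ht][:,:2].astype(np.float32)))
E
```

```text
top twig 265 [ 0.5297  0.2252 16.3105  0.1491] 0.048429665559812936
 band px 41 [0.5463 0.2309 0.0418]
 rest base ((0.5280352830886841, 0.22590360045433044), (0.21200355887413025, 0.20842763781547546), 56.09492492675781)
 cradle base ((0.527580738067627, -0.21404223144054413), (0.1876969188451767, 0.19245733320713043), 54.521175384521484) 0.007559467635559245
  side -1 dark 0 52 [-0.0529 -0.0081  0.0563] y [-0.0194  0.0193] x [-0.0588 -0.0466] z 0.07488361906323732
  side -1 dark 1 27 [-0.0556  0.0154  0.062 ] y [-0.      0.0229] x [-0.0589 -0.0488] z 0.07482304252174435
  side 1 dark 0 51 [ 0.0464 -0.008   0.0587] y [-0.0198  0.0163] x [0.0406 0.0525] z 0.07586719595946002
  side 1 dark 1 29 [0.0435 0.0142 0.0603] y [-0.0139  0.0216] x [0.0407 0.0493] z 0.07318813263271892
 probe 71 ((0.504996657371521, 0.009557061828672886), 0.011797000654041767) 0.15031129877502586 [0.50521933 0.0091058  0.14438525]
 holder top ((0.506352961063385, 0.008834101259708405), (0.06985961645841599, 0.07033160328865051), 75.91651153564453)
scene twig 213 [ 0.5317  0.2225 15.1847  0.1466] 0.04558077076821
[... 271 characters left out ...]
188965) 0.007258901472085575
  side -1 dark 0 123 [-0.0488 -0.0044  0.0456] y [-0.0215  0.0215] x [-0.0572 -0.0442] z 0.07353309949196273
  side -1 dark 1 39 [-0.0469  0.0149  0.0577] y [0.0046 0.0216] x [-0.0553 -0.0441] z 0.0710717851179695
  side 1 dark 0 137 [ 0.0512 -0.004   0.0451] y [-0.0213  0.0202] x [0.0415 0.0556] z 0.07171617792951925
  side 1 dark 1 44 [0.0531 0.015  0.0569] y [0.005  0.0209] x [0.0444 0.0546] z 0.07135135819638312
 probe 171 ((0.5088974237442017, 0.00764425890520215), 0.011926909908652306) 0.14721102016952292 [0.51004236 0.00676424 0.1433255 ]
 holder top ((0.5071715116500854, 0.008293751627206802), (0.07008640468120575, 0.07307088375091553), 75.27571105957031)
```

```bash
R='{"dp":[0.739,-0.82,0],"delta_rot":[0,0,0.032]}'; 
python3 -m inch '[{"dp":[0.739,-0.82,0],"delta_rot":[0,0,0.032]},{"dp":[0.739,-0.82,0],"delta_rot":[0,0,0.032]},{"dp":[0.739,-0.82,0],"delta_rot":[0,0,0.032]},{"dp":[0.739,-0.82,0],"delta_rot":[0,0,0.032]},{"dp":[0.739,-0.82,0],"delta_rot":[0,0,0.032]}]' 0
python3 -m inch '[{"dp":[0.739,-0.82,0],"delta_rot":[0,0,0.032]},{"dp":[0.739,-0.82,0],"delta_rot":[0,0,0.032]},{"dp":[0.739,-0.82,0],"delta_rot":[0,0,0.032]},{"dp":[0.739,-0.82,0],"delta_rot":[0,0,0.032]},{"dp":[0.739,-0.82,0],"delta_rot":[0,0,0.032]}]'
python3 -m inch '[{"dp":[0.739,-0.82,0],"delta_rot":[0,0,0.032]},{"dp":[0.739,-0.82,0],"delta_rot":[0,0,0.032]},{"dp":[0.739,-0.82,0],"delta_rot":[0,0,0.032]},{"dp":[0.739,-0.82,0],"delta_rot":[0,0,0.032]},{"dp":[0.739,-0.82,0],"delta_rot":[0,0,0.032]},{"dp":[0.739,-0.82,0],"delta_rot":[0,0,0.032]},{"dp":[0.739,-0.82,0],"delta_rot":[0,0,0.032]}]'
```

```text
t: 0.52
tool_pos: [0.3129, 0.4652, 0.2307]
tcp_rot: [-179.8, 0.1, 172.7]
ft_force: [-0.0, 1.7, -0.2]
finger_gap: 0.0852
finger_force: 0.0
t: 0.93
tool_pos: [0.4233, 0.3424, 0.2309]
tcp_rot: [-179.9, 0.1, -175.8]
ft_force: [-0.5, 0.3, -0.2]
finger_gap: 0.0854
finger_force: 0.0
t: 1.52
tool_pos: [0.5303, 0.2242, 0.2307]
tcp_rot: [180.0, -0.1, -164.0]
ft_force: [0.5, -0.3, -0.3]
finger_gap: 0.0854
finger_force: 0.0
```

```bash
python3 -m inch '[{"dp":[0,0,-0.25],"delta_rot":[0,0,0]},{"dp":[0,0,-0.5],"delta_rot":[0,0,0]},{"dp":[0,0,-0.75],"delta_rot":[0,0,0]},{"dp":[0,0,-0.9],"delta_rot":[0,0,0]},{"dp":[0,0,-0.94],"delta_rot":[0,0,0]}]'
python3 -m inch '[{"dp":[0,0,-0.15],"delta_rot":[0,0,0]},{"dp":[0,0,-0.3],"delta_rot":[0,0,0]},{"dp":[0,0,-0.42],"delta_rot":[0,0,0]},{"dp":[0,0,-0.49],"delta_rot":[0,0,0]},{"dp":[0,0,-0.49],"delta_rot":[0,0,0]}]'
python3 -m inch '[{"dp":[0,0,0],"delta_rot":[0,0,0]},{"dp":[0,0,0],"delta_rot":[0,0,0]},{"dp":[0,0,0],"delta_rot":[0,0,0]},{"dp":[0,0,0],"delta_rot":[0,0,0]},{"dp":[0,0,0],"delta_rot":[0,0,0]},{"dp":[0,0,0],"delta_rot":[0,0,0]},{"dp":[0,0,0],"delta_rot":[0,0,0]},{"dp":[0,0,0],"delta_rot":[0,0,0]},{"dp":[0,0,0],"delta_rot":[0,0,0]},{"dp":[0,0,0],"delta_rot":[0,0,0]}]' 1 60
```

```text
t: 1.93
tool_pos: [0.5258, 0.2244, 0.0845]
tcp_rot: [180.0, -0.6, -163.8]
ft_force: [-0.3, 0.5, -0.4]
finger_gap: 0.0857
finger_force: 0.0
t: 2.35
tool_pos: [0.529, 0.2243, 0.0152]
tcp_rot: [180.0, -0.2, -163.9]
ft_force: [-0.4, 0.3, -0.1]
finger_gap: 0.0856
finger_force: 0.0
t: 3.18
tool_pos: [0.5309, 0.2263, 0.0181]
tcp_rot: [179.7, 0.1, -164.0]
ft_force: [-4.5, 8.5, 4.1]
finger_gap: 0.0163
finger_force: 58.4
```

```bash
python3 -m inch '[{"dp":[0,0,0.07],"delta_rot":[0,0,0]},{"dp":[0,0,0.14],"delta_rot":[0,0,0]},{"dp":[0,0,0.25],"delta_rot":[0,0,0]},{"dp":[0,0,0.5],"delta_rot":[0,0,0]},{"dp":[0,0,0.75],"delta_rot":[0,0,0]},{"dp":[0,0,1],"delta_rot":[0,0,0]},{"dp":[0,0,1],"delta_rot":[0,0,0]},{"dp":[0,0,1],"delta_rot":[0,0,0]},{"dp":[0,0,1],"delta_rot":[0,0,0]},{"dp":[0,0,1],"delta_rot":[0,0,0]}]'
python3 - <<'E'
from h import *
for nm in('top','scene'):
    c=capture(nm);P=cloud(c);X,Y,Z=P[...,0],P[...,1],P[...,2]
    cv2.imwrite(f'pics/{nm}1.png',cv2.resize(c['frame'][130:240,140:240,::-1] if nm=='top' else c['frame'][60:240,240:440,::-1],(500,500),interpolation=cv2.INTER_CUBIC))
    t=(np.hypot(X-.53,Y-.2245)<.11)&(Z>.15)&(Z<.215)
    R=np.deg2rad(16);ex=np.array([np.cos(R),np.sin(R)]);q=P[t];a=(q[:,:2]-[.53,.2245])@ex;b=(q[:,:2]-[.53,.2245])@[-ex[1],ex[0]]
    k=(np.abs(a)>.028)&(np.abs(b)<.02);
    for s in(-1,1):
        kk=k&(np.sign(a)==s); print(nm,s,kk.sum(),'a range',np.round(np.percentile(a[kk],[2,98]),4) if kk.sum() else'','b',np.round(np.median(b[kk]),4),'z',np.round(np.percentile(q[kk,2],[10,95]),4))
E
python3 -c "
import cv2,numpy as np
cv2.imwrite('pics/both1.png',np.hstack([cv2.imread('pics/top1.png'),cv2.imread('pics/scene1.png')])[:,:,:][::1])
i=cv2.imread('pics/both1.png');cv2.imwrite('pics/both1.png',cv2.resize(i,(800,400)))"
```

```text
t: 4.02
tool_pos: [0.5297, 0.2232, 0.165]
tcp_rot: [-180.0, -0.2, -164.0]
ft_force: [-0.4, -0.2, 0.0]
finger_gap: 0.0162
finger_force: 58.9
top -1 5 a range [-0.0404 -0.0297] b 0.0051 z [0.1855 0.1875]
  return _methods._mean(a, axis=axis, dtype=dtype,
  ret = ret.dtype.type(ret / rcount)
Traceback (most recent call last):
IndexError: index -1 is out of bounds for axis 0 with size 0
[ WARN:0@0.036] global loadsave.cpp:275 findDecoder imread_('pics/scene1.png'): can't open/read file: check file path/integrity
Traceback (most recent call last):
ValueError: all the input arrays must have same number of dimensions, but the array at index 0 has 3 dimension(s) and the array at index 1 has 1 dimension(s)
```

```bash
python3 -m inch '[{"dp":[0,0,0.25],"delta_rot":[0,0,0]},{"dp":[0,0,0.5],"delta_rot":[0,0,0]},{"dp":[0,-0.2,0.5],"delta_rot":[0,0,0]},{"dp":[0,-0.4,0.5],"delta_rot":[0,0,0]},{"dp":[0,-0.6,0.5],"delta_rot":[0,0,-0.015]},{"dp":[0,-0.8,0.5],"delta_rot":[0,0,-0.029]},{"dp":[-0.01,-0.97,0.5],"delta_rot":[0,0,-0.029]}]'
python3 -m inch '[{"dp":[0,-0.2,0],"delta_rot":[0,0,0]},{"dp":[0,-0.4,0],"delta_rot":[0,0,0]},{"dp":[0,-0.6,0],"delta_rot":[0,0,-0.015]},{"dp":[0,-0.8,0],"delta_rot":[0,0,-0.029]},{"dp":[-0.01,-0.97,0],"delta_rot":[0,0,-0.029]}]'
python3 -m inch '[{"dp":[0,-0.2,0],"delta_rot":[0,0,0]},{"dp":[0,-0.4,0],"delta_rot":[0,0,0]},{"dp":[0,-0.6,0],"delta_rot":[0,0,-0.015]},{"dp":[0,-0.8,0],"delta_rot":[0,0,-0.03]},{"dp":[-0.01,-0.96,0],"delta_rot":[0,0,-0.03]},{"dp":[-0.01,-0.96,0],"delta_rot":[0,0,-0.03]},{"dp":[-0.01,-0.96,0],"delta_rot":[0,0,-0.03]},{"dp":[-0.01,-0.96,0],"delta_rot":[0,0,-0.03]},{"dp":[-0.01,-0.96,0],"delta_rot":[0,0,-0.03]}]'
python3 - <<'E'
from h import *
import pickle
s=robot.get_state();print(s['tool_pos'],s['tcp_rot'],s['ft_force'])
c=capture('scene');pickle.dump(c,open('s2.pkl','wb'));P=cloud(c);X,Y,Z=P[...,0],P[...,1],P[...,2]
p=s['tool_pos'];uv=cv2.projectPoints(p[None],np.array(c['rvec'],float),np.array(c['tvec'],float),c['mtx'],c['dist_coeffs'])[0].ravel();print(uv)
u,v=uv.astype(int);v-=15
cv2.imwrite('pics/s2.png',cv2.resize(c['frame'][v-75:v+75,max(u-90,0):u+90,::-1],(720,600),interpolation=cv2.INTER_CUBIC))
R=np.deg2rad(s['tcp_rot'][2]+180);ex=np.array([np.cos(R),np.sin(R)]);ey=np.array([-ex[1],ex[0]])
a=(P[...,:2]-p[:2])@ex;b=(P[...,:2]-p[:2])@ey;d=Z-p[2]
for s_ in(-1,1):
    k=(a*s_>.03)&(a*s_<.1)&(np.abs(b)<.02)&(d>-.01)&(d<.05)
    if k.sum():print(s_,k.sum(),np.round([*np.percentile(a[k],[2,98]),*np.percentile(b[k],[5,50,95]),*np.percentile(d[k],[5,50,95])],4))
k=(np.abs(a)<.1)&(np.abs(b)<.02)&(d>-.01)&(d<.05)&(c['frame'][...,0]>95);print('band',k.sum(),np.median(a[k]) if k.sum() else 0)
E
```

```text
t: 4.65
tool_pos: [0.5284, 0.0765, 0.2398]
tcp_rot: [-180.0, -0.2, -174.6]
ft_force: [-0.5, -0.2, -0.7]
finger_gap: 0.016
finger_force: 58.9
t: 5.07
tool_pos: [0.5269, -0.069, 0.2397]
tcp_rot: [180.0, -0.2, 175.0]
ft_force: [0.1, -0.7, -0.1]
finger_gap: 0.0162
finger_force: 59.0
t: 5.82
tool_pos: [0.5261, -0.2102, 0.2409]
tcp_rot: [180.0, -0.1, 164.5]
ft_force: [0.0, -0.1, -0.4]
finger_gap: 0.0167
finger_force: 59.0
[ 0.5261296  -0.21021922  0.24092235] [ 1.79964454e+02 -8.42035391e-02  1.64454151e+02] [ 0.0158977  -0.08131586 -0.42678361]
[176.49200598 173.90877226]
-1 27 [-0.0554 -0.0314 -0.0091 -0.0063 -0.0015  0.0223  0.0246  0.0266]
1 150 [ 0.0316  0.0761 -0.0084 -0.0013  0.0061  0.0121  0.0228  0.0258]
band 33 0.017815276228547974
```

View pics/s2.png

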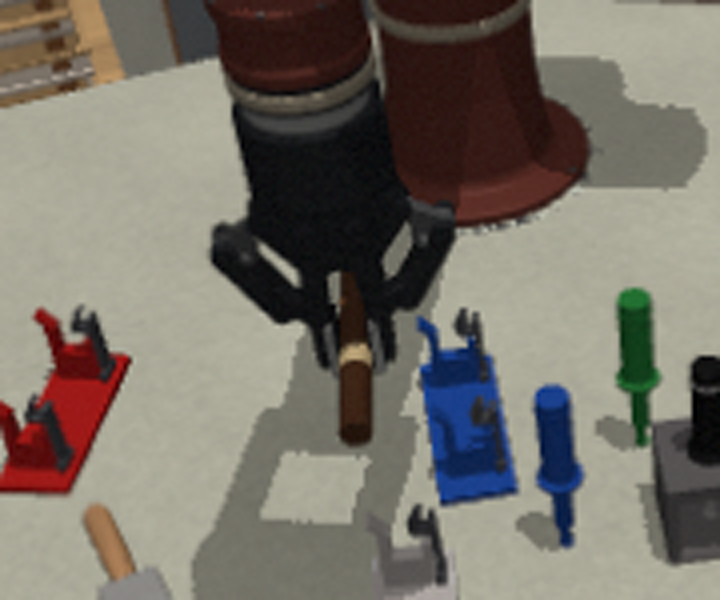

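The scene view shows the twig held level and centred in the fingers at (355,360), with the band towards the far end. The cradle is below it, clear, at (415,560). Now I descend in stages.

```bash
python3 -m inch '[{"dp":[-0.003,-0.015,-0.2],"delta_rot":[0,0,0]},{"dp":[-0.003,-0.015,-0.4],"delta_rot":[0,0,0]},{"dp":[-0.003,-0.015,-0.6],"delta_rot":[0,0,0]},{"dp":[-0.003,-0.015,-0.8],"delta_rot":[0,0,0]},{"dp":[-0.003,-0.015,-1],"delta_rot":[0,0,0]},{"dp":[-0.003,-0.015,-1],"delta_rot":[0,0,0]},{"dp":[-0.003,-0.015,-1],"delta_rot":[0,0,0]},{"dp":[-0.003,-0.015,-1],"delta_rot":[0,0,0]},{"dp":[-0.003,-0.015,-1],"delta_rot":[0,0,0]},{"dp":[-0.003,-0.015,-1],"delta_rot":[0,0,0]}]' - 80
python3 - <<'E'
from h import *
s=robot.get_state();print(s['tool_pos'],s['tcp_rot'],s['ft_force'])
p=s['tool_pos'];tiles=[]
for nm in('scene','top'):
    c=capture(nm)
    uv=cv2.projectPoints(np.array([[.5256,-.2125,.06]]),np.array(c['rvec'],float),np.array(c['tvec'],float),c['mtx'],c['dist_coeffs'])[0].ravel();u,v=uv.astype(int)
    tiles.append(cv2.resize(c['frame'][v-50:v+50,max(u-40,0):max(u-40,0)+80,::-1],(400,500),interpolation=cv2.INTER_CUBIC))
cv2.imwrite('pics/pre.png',np.hstack(tiles))
E
```

```text
t: 6.7
tool_pos: [0.5275, -0.2143, 0.0947]
tcp_rot: [-179.9, 0.3, 164.4]
ft_force: [-0.3, 0.2, -0.1]
finger_gap: 0.0156
finger_force: 78.1
[ 0.52754064 -0.21431176  0.09473371] [-179.93324994    0.2662348   164.40100939] [-0.29674916  0.24659957 -0.09628761]
```

View pics/pre.png

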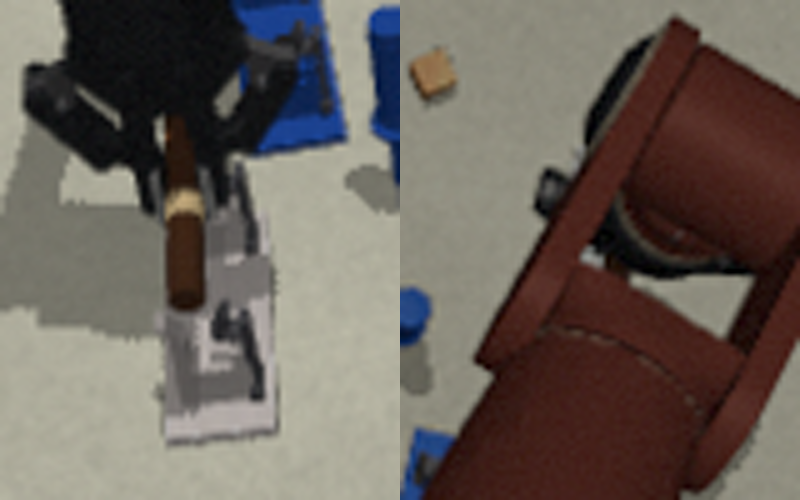

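```bash
python3 -m inch '[{"dp":[-0.013,0.012,-0.1],"delta_rot":[0,0,0]},{"dp":[-0.013,0.012,-0.17],"delta_rot":[0,0,0]},{"dp":[-0.013,0.012,-0.17],"delta_rot":[0,0,0]},{"dp":[-0.013,0.012,-0.17],"delta_rot":[0,0,0]},{"dp":[-0.013,0.012,-0.17],"delta_rot":[0,0,0]},{"dp":[-0.013,0.012,-0.17],"delta_rot":[0,0,0]},{"dp":[-0.013,0.012,-0.17],"delta_rot":[0,0,0]},{"dp":[-0.013,0.012,-0.17],"delta_rot":[0,0,0]}]'
python3 - <<'E'
from h import *
s=robot.get_state();p=s['tool_pos'];print(p,s['tcp_rot'][2],s['ft_force'])
c=capture('scene');P=cloud(c);X,Y,Z=P[...,0],P[...,1],P[...,2]
o=np.array([.5256,-.2125]);R=np.deg2rad(-15.7);ex=np.array([np.cos(R),np.sin(R)]);ey=np.array([-ex[1],ex[0]])
a=(P[...,:2]-o)@ex;b=(P[...,:2]-o)@ey
print('tcp in cradle',(p[:2]-o)@ex,(p[:2]-o)@ey)
f=c['frame'].astype(int);
brown=(f[...,0]>f[...,2]*1.4)&(np.abs(b)<.03)&(a>-.09)&(a<.09)&(Z>.05)&(Z<.12)
for lo,hi in((.02,.045),(.045,.08)):
    k=brown&(a>lo)&(a<hi);print(k.sum(),np.round([*np.percentile(b[k],[2,50,98]),*np.percentile(Z[k],[5,95]),a[k].max()],4))
for n,k in(('forks light',(np.abs(a-.05)<.01)&(Z>.02)&(Z<.08)&~brown&(np.abs(b)<.04)),):
    for zl in(.025,.035,.045,.055,.065):
        kk=k&(np.abs(Z-zl)<.005);print(n,zl,kk.sum(),np.round(np.sort(b[kk])[::max(1,kk.sum()//8)],3))
E
```

```text
t: 7.47
tool_pos: [0.5243, -0.212, 0.0669]
tcp_rot: [-180.0, 0.1, 164.4]
ft_force: [1.1, -0.9, -1.1]
finger_gap: 0.0154
finger_force: 78.1
[ 0.52427818 -0.21196831  0.06686618] 164.38470432681646 [ 1.05383739 -0.94392002 -1.06501915]
tcp in cradle -0.0014163757454856306 0.00015416528709028248
54 [-0.0105 -0.      0.0069  0.0853  0.093   0.0443]
84 [-0.0082 -0.0007  0.0062  0.0817  0.0924  0.076 ]
forks light 0.025 35 [-0.02  -0.013 -0.008 -0.003  0.001  0.005  0.01   0.015  0.02 ]
forks light 0.035 64 [-0.019 -0.012 -0.009 -0.004  0.001  0.006  0.011  0.016]
forks light 0.045 25 [-0.019 -0.016 -0.014 -0.012  0.01   0.013  0.015  0.018  0.02 ]
forks light 0.055 38 [-0.018 -0.015 -0.015  0.004  0.009  0.012  0.014  0.015  0.019  0.021]
forks light 0.065 41 [-0.024 -0.021 -0.019 -0.017  0.005  0.008  0.011  0.018  0.02 ]
```

```bash
python3 -m inch '[{"dp":[0,0,-0.03],"delta_rot":[0,0,0]},{"dp":[0,0,-0.05],"delta_rot":[0,0,0]},{"dp":[0,0,-0.07],"delta_rot":[0,0,0]},{"dp":[0,0,-0.09],"delta_rot":[0,0,0]},{"dp":[0,0,-0.11],"delta_rot":[0,0,0]},{"dp":[0,0,-0.13],"delta_rot":[0,0,0]}]'
python3 -m inch '[{"dp":[0,0,-0.02],"delta_rot":[0,0,0]},{"dp":[0,0,-0.04],"delta_rot":[0,0,0]},{"dp":[0,0,-0.06],"delta_rot":[0,0,0]},{"dp":[0,0,-0.08],"delta_rot":[0,0,0]}]'
python3 -m inch '[{"dp":[0,0,-0.02],"delta_rot":[0,0,0]},{"dp":[0,0,-0.04],"delta_rot":[0,0,0]},{"dp":[0,0,-0.06],"delta_rot":[0,0,0]},{"dp":[0,0,-0.06],"delta_rot":[0,0,0]}]'
```

```text
t: 8.02
tool_pos: [0.5246, -0.2129, 0.0477]
tcp_rot: [-179.9, 0.1, 164.4]
ft_force: [-1.3, -3.7, 7.5]
finger_gap: 0.0156
finger_force: 79.1
t: 8.35
tool_pos: [0.5255, -0.2117, 0.0362]
tcp_rot: [179.9, 0.2, 164.3]
ft_force: [2.0, 1.6, 3.5]
finger_gap: 0.0153
finger_force: 78.9
t: 8.68
tool_pos: [0.5238, -0.2111, 0.026]
tcp_rot: [179.9, -0.1, 164.4]
ft_force: [-1.9, 4.2, 7.0]
finger_gap: 0.0156
finger_force: 79.5
```

```bash
python3 -m inch '[{"dp":[0,0,-0.01],"delta_rot":[0,0,0]},{"dp":[0,0,-0.02],"delta_rot":[0,0,0]},{"dp":[0,0,-0.02],"delta_rot":[0,0,0]},{"dp":[0,0,-0.02],"delta_rot":[0,0,0]}]'
python3 - <<'E'
from h import *
s=robot.get_state();p=s['tool_pos']
c=capture('scene');P=cloud(c);Z=P[...,2]
o=np.array([.5256,-.2125]);R=np.deg2rad(-15.7);ex=np.array([np.cos(R),np.sin(R)]);ey=np.array([-ex[1],ex[0]])
a=(P[...,:2]-o)@ex;b=(P[...,:2]-o)@ey
f=c['frame'].astype(int);
brown=(f[...,0]>f[...,2]*1.4)&(np.abs(b)<.03)&(a>-.09)&(a<.09)&(Z>.02)&(Z<.12)
for lo,hi in((.02,.042),(.058,.08)):
    k=brown&(a>lo)&(a<hi);print(k.sum(),np.round([*np.percentile(b[k],[2,50,98]),*np.percentile(Z[k],[5,95]),a[k].max()],4))
uv=cv2.projectPoints(np.array([[.5256,-.2125,.05]]),np.array(c['rvec'],float),np.array(c['tvec'],float),c['mtx'],c['dist_coeffs'])[0].ravel();u,v=uv.astype(int)
cv2.imwrite('pics/seat.png',cv2.resize(c['frame'][v-45:v+45,u-50:u+50,::-1],(600,540),interpolation=cv2.INTER_CUBIC))
E
```

```text
t: 9.02
tool_pos: [0.5239, -0.2112, 0.0259]
tcp_rot: [179.9, -0.2, 164.4]
ft_force: [-9.7, 8.8, 23.1]
finger_gap: 0.0158
finger_force: 81.2
33 [-0.0091 -0.0035  0.0039  0.0455  0.0508  0.0407]
56 [-0.0096 -0.0012  0.0074  0.0389  0.0512  0.0757]
```

View pics/seat.png

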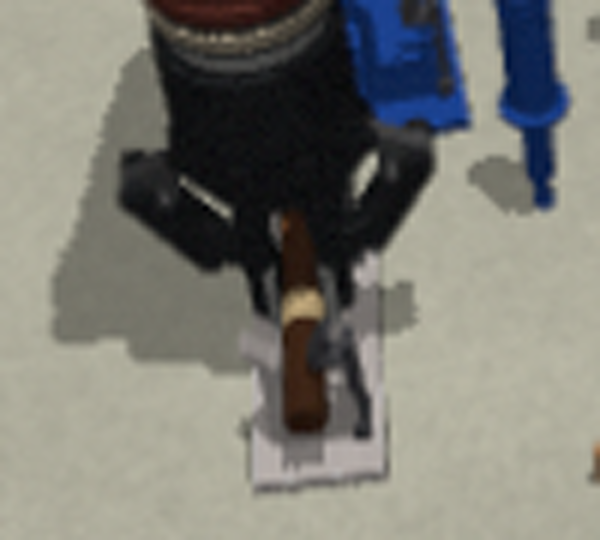

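The crop shows the twig down in the forks, with the front jaw's nose over it at (330,345) and the band at (302,305). The twig's top measures 51 mm and the vertical force is 23 N, so it is on the bottom. I ease off, open and retreat.

```bash
python3 -m inch '[{"dp":[0,0,0.02],"delta_rot":[0,0,0]},{"dp":[0,0,0.02],"delta_rot":[0,0,0]}]'
python3 -m inch '[{"dp":[0,0,0],"delta_rot":[0,0,0]},{"dp":[0,0,0],"delta_rot":[0,0,0]},{"dp":[0,0,0],"delta_rot":[0,0,0]},{"dp":[0,0,0],"delta_rot":[0,0,0]},{"dp":[0,0,0],"delta_rot":[0,0,0]},{"dp":[0,0,0],"delta_rot":[0,0,0]}]' 0.4
python3 -m inch '[{"dp":[0,0,0.1],"delta_rot":[0,0,0]},{"dp":[0,0,0.25],"delta_rot":[0,0,0]},{"dp":[0,0,0.5],"delta_rot":[0,0,0]},{"dp":[0,0,0.75],"delta_rot":[0,0,0]},{"dp":[0,0,1],"delta_rot":[0,0,0]}]'
python3 -m inch '[{"dp":[0,0,0.25],"delta_rot":[0,0,0]},{"dp":[-0.02,0.2,0.45],"delta_rot":[0,0,0]},{"dp":[-0.04,0.4,0.45],"delta_rot":[0,0,0]},{"dp":[-0.06,0.6,0.45],"delta_rot":[0,0,0]},{"dp":[-0.08,0.8,0.45],"delta_rot":[0,0,0]},{"dp":[-0.08,1,0.45],"delta_rot":[0,0,0]},{"dp":[-0.08,1,0.45],"delta_rot":[0,0,0]},{"dp":[-0.08,1,0.45],"delta_rot":[0,0,0]}]'
python3 - <<'E'
from h import *
o=np.array([.5256,-.2125]);R=np.deg2rad(-15.7);ex=np.array([np.cos(R),np.sin(R)]);ey=np.array([-ex[1],ex[0]])
tiles=[]
for nm in('scene','top'):
    c=capture(nm);P=cloud(c);Z=P[...,2]
    a=(P[...,:2]-o)@ex;b=(P[...,:2]-o)@ey
    f=c['frame'].astype(int)
    brown=(f[...,0]>f[...,2]*1.4)&(np.abs(b)<.03)&(np.abs(a)<.09)&(Z>.02)&(Z<.12)
    for lo,hi in((-.08,-.058),(-.04,.008),(.028,.042),(.058,.08)):
        k=brown&(a>lo)&(a<hi)
        if k.sum():print(nm,k.sum(),np.round([*np.percentile(b[k],[2,50,98]),*np.percentile(Z[k],[5,95]),a[k].min(),a[k].max()],4))
    br=(np.abs(b)<.012)&(a>-.04)&(a<.04)&(Z>.038)&(Z<.06); V=f.sum(-1); bd=br&(V>V[br].min()*.5+V[br].max()*.5)
    print(nm,'band',bd.sum(),np.round([np.percentile(a[bd],5),a[bd].mean(),np.percentile(a[bd],95),b[bd].mean(),Z[bd].max()],4))
    uv=cv2.projectPoints(np.array([[.5256,-.2125,.05]]),np.array(c['rvec'],float),np.array(c['tvec'],float),c['mtx'],c['dist_coeffs'])[0].ravel();u,v=uv.astype(int)
    tiles.append(cv2.resize(c['frame'][v-40:v+40,u-32:u+32,::-1],(400,500),interpolation=cv2.INTER_CUBIC))
cv2.imwrite('pics/rel.png',np.hstack(tiles))
E
```

```text
t: 9.23
tool_pos: [0.5238, -0.2112, 0.0261]
tcp_rot: [179.9, -0.0, 164.4]
ft_force: [-1.4, 5.2, 7.8]
finger_gap: 0.0156
finger_force: 79.1
t: 9.73
tool_pos: [0.5237, -0.2118, 0.0254]
tcp_rot: [-180.0, -0.0, 164.4]
ft_force: [-0.1, -0.4, -0.8]
finger_gap: 0.051
finger_force: 0.0
t: 10.15
tool_pos: [0.5234, -0.2116, 0.1769]
tcp_rot: [180.0, -0.1, 164.4]
ft_force: [0.7, 0.2, 0.8]
finger_gap: 0.0514
finger_force: 0.0
t: 10.82
tool_pos: [0.5118, -0.0607, 0.2434]
tcp_rot: [-180.0, 0.0, 164.5]
ft_force: [-0.4, -0.3, 0.9]
finger_gap: 0.0512
finger_force: 0.0
scene 21 [-0.0077 -0.0019  0.0035  0.0462  0.0527 -0.0761 -0.0595]
scene 90 [-0.0084 -0.0002  0.0071  0.0457  0.0529 -0.0398  0.0079]
scene 19 [-0.0093 -0.0036  0.0014  0.0451  0.0518  0.0283  0.0419]
scene 53 [-0.0097 -0.0015  0.0068  0.041   0.0521  0.0582  0.0748]
scene band 31 [ 0.008   0.0162  0.0224 -0.0011  0.0553]
top 34 [-0.0053  0.002   0.0082  0.0422  0.0534 -0.0773 -0.058 ]
top 76 [-0.0061  0.0014  0.0074  0.0456  0.0557 -0.0397  0.0071]
top 19 [-0.0054  0.0014  0.0078  0.0464  0.0547  0.0286  0.0412]
top 17 [-0.0062  0.0005  0.0069  0.0473  0.055   0.0583  0.0687]
top band 35 [-0.0299  0.0069  0.0221 -0.0007  0.0568]
```

View pics/rel.png

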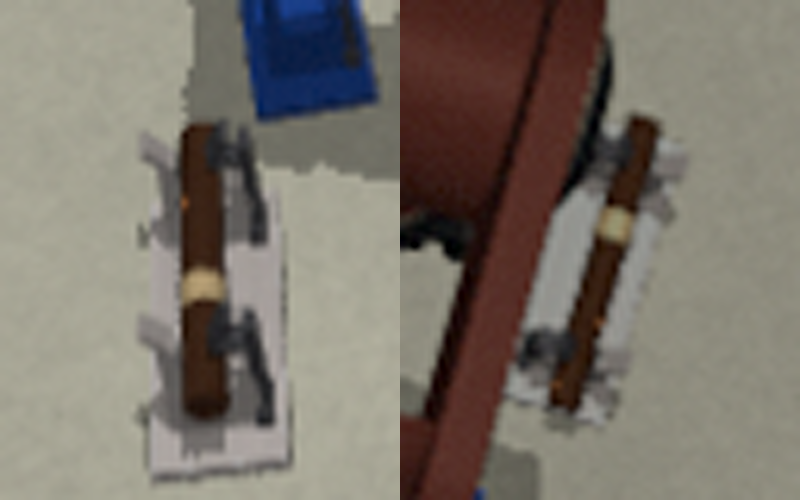

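The crop shows the twig clipped and released, with both jaws over it (left panel, (225,150) and (228,330)) and the band at (203,287). Next is the probe.

```bash
python3 -m inch '[{"dp":[-0.015,0.2,0],"delta_rot":[0,0,0]},{"dp":[-0.032,0.462,0],"delta_rot":[0,0,0]},{"dp":[-0.032,0.462,0],"delta_rot":[0,0,0]},{"dp":[-0.032,0.462,0],"delta_rot":[0,0,0]},{"dp":[-0.032,0.462,0],"delta_rot":[0,0,0]},{"dp":[-0.032,0.462,0],"delta_rot":[0,0,0]},{"dp":[-0.032,0.462,0],"delta_rot":[0,0,0]}]'
python3 -m inch '[{"dp":[0,0,-0.2],"delta_rot":[0,0,0]},{"dp":[0,0,-0.4],"delta_rot":[0,0,0]},{"dp":[0,0,-0.55],"delta_rot":[0,0,0]},{"dp":[0,0,-0.7],"delta_rot":[0,0,0]},{"dp":[0,0,-0.85],"delta_rot":[0,0,0]},{"dp":[0,0,-0.98],"delta_rot":[0,0,0]},{"dp":[0,0,-0.98],"delta_rot":[0,0,0]},{"dp":[0,0,-0.98],"delta_rot":[0,0,0]},{"dp":[0,0,-0.98],"delta_rot":[0,0,0]}]'
python3 -m inch '[{"dp":[0,0,0],"delta_rot":[0,0,0]},{"dp":[0,0,0],"delta_rot":[0,0,0]},{"dp":[0,0,0],"delta_rot":[0,0,0]},{"dp":[0,0,0],"delta_rot":[0,0,0]},{"dp":[0,0,0],"delta_rot":[0,0,0]},{"dp":[0,0,0],"delta_rot":[0,0,0]},{"dp":[0,0,0],"delta_rot":[0,0,0]},{"dp":[0,0,0],"delta_rot":[0,0,0]}]' 1 60
```

```text
t: 11.5
tool_pos: [0.5073, 0.0062, 0.2432]
tcp_rot: [-180.0, -0.0, 164.3]
ft_force: [-0.0, -0.3, -0.1]
finger_gap: 0.051
finger_force: 0.0
t: 12.25
tool_pos: [0.508, 0.0069, 0.0976]
tcp_rot: [180.0, 0.1, 164.3]
ft_force: [0.5, 0.3, 0.3]
finger_gap: 0.0514
finger_force: 0.0
t: 12.92
tool_pos: [0.5084, 0.0075, 0.0982]
tcp_rot: [180.0, 0.2, 164.4]
ft_force: [-0.8, -0.5, 6.7]
finger_gap: 0.0227
finger_force: 58.4
```

```bash
python3 -m inch '[{"dp":[0,0,0.1],"delta_rot":[0,0,0]},{"dp":[0,0,0.25],"delta_rot":[0,0,0]},{"dp":[0,0,0.4],"delta_rot":[0,0,0]},{"dp":[0,0,0.6],"delta_rot":[0,0,0]},{"dp":[0,0,0.8],"delta_rot":[0,0,0]},{"dp":[0,0,1],"delta_rot":[0,0,0]}]'
python3 -m inch '[{"dp":[0,0,0.12],"delta_rot":[0,0,0]},{"dp":[0,0,0.12],"delta_rot":[0,0,0]},{"dp":[0,0,0.12],"delta_rot":[0,0,0]},{"dp":[0.02,-0.2,0.12],"delta_rot":[0,0,0]},{"dp":[0.04,-0.4,0.12],"delta_rot":[0,0,0]},{"dp":[0.06,-0.6,0.12],"delta_rot":[0,0,0]},{"dp":[0.09,-0.8,0.12],"delta_rot":[0,0,0]},{"dp":[0.12,-1,0.12],"delta_rot":[0,0,0]},{"dp":[0.12,-1,0.12],"delta_rot":[0,0,0]},{"dp":[0.12,-1,0.12],"delta_rot":[0,0,0]}]'
```

```text
t: 13.42
tool_pos: [0.5064, 0.0077, 0.247]
tcp_rot: [-180.0, -0.1, 164.4]
ft_force: [0.6, -0.6, -1.4]
finger_gap: 0.0225
finger_force: 59.4
t: 14.25
tool_pos: [0.5239, -0.1431, 0.261]
tcp_rot: [179.9, -0.3, 164.2]
ft_force: [-0.0, -0.1, -0.7]
finger_gap: 0.0223
finger_force: 59.5
```

```bash
python3 -m inch '[{"dp":[0.05,-0.2,0],"delta_rot":[0,0,0]},{"dp":[0.115,-0.4,0],"delta_rot":[0,0,0]},{"dp":[0.115,-0.49,0],"delta_rot":[0,0,0]},{"dp":[0.115,-0.49,0],"delta_rot":[0,0,0]},{"dp":[0.115,-0.49,0],"delta_rot":[0,0,0]},{"dp":[0.115,-0.49,0],"delta_rot":[0,0,0]},{"dp":[0.115,-0.49,0],"delta_rot":[0,0,0]},{"dp":[0.115,-0.49,0],"delta_rot":[0,0,0]}]'
cat > m.py <<'E'
from h import *
s=robot.get_state();p=s['tool_pos'];print(p,s['tcp_rot'],s['ft_force'])
c=capture('scene');P=cloud(c);X,Y,Z=P[...,0],P[...,1],P[...,2];d=Z-p[2]
cam=-cv2.Rodrigues(np.array(c['rvec'],float))[0].T@np.array(c['tvec'],float).reshape(3)
w=(cam-p)[:2];w/=np.linalg.norm(w);n=np.array([-w[1],w[0]])
f=c['frame'].astype(int)
near=(np.hypot(X-p[0],Y-p[1])<.03)
def seg(lo,hi,name):
    k=near&(d>lo)&(d<hi)&(f.sum(-1)<170)
    if k.sum()<4: print(name,k.sum());return
    q=P[k][:,:2]-p[:2];t=q@n;r=q@w
    print(name,k.sum(),'lat',np.round([t.min(),t.max(),(t.min()+t.max())/2],4),'toward cam max',np.round(np.percentile(r,90),4),'z',np.round([d[k].min(),d[k].max()],4),np.median(f[k],0))
for lo in np.arange(-.10,-.005,.01): seg(lo,lo+.01,round(lo,3))
print('n',n,'w',w)
u,v=cv2.projectPoints((p-[0,0,.05])[None],np.array(c['rvec'],float),np.array(c['tvec'],float),c['mtx'],c['dist_coeffs'])[0].ravel().astype(int)
u0=max(u-50,0);v0=max(v-45,0);cv2.imwrite('pics/'+__import__('sys').argv[1],cv2.resize(c['frame'][v0:v0+110,u0:u0+110,::-1],(600,600),interpolation=cv2.INTER_CUBIC))
E
python3 m.py probe.png
```

```text
t: 14.92
tool_pos: [0.5423, -0.2147, 0.2643]
tcp_rot: [180.0, -0.0, 164.5]
ft_force: [0.1, -0.3, -0.4]
finger_gap: 0.0228
finger_force: 59.5
[ 0.54229332 -0.21469449  0.26430762] [ 1.79982840e+02 -1.24249399e-03  1.64468249e+02] [ 0.14959197 -0.29554043 -0.3939252 ]
-0.1 0
-0.09 0
-0.08 0
-0.07 0
-0.06 0
-0.05 0
-0.04 1
-0.03 64 lat [-0.0166  0.0139 -0.0013] toward cam max 0.0121 z [-0.0291 -0.0206] [18.  17.  16.5]
-0.02 39 lat [-0.0131  0.0095 -0.0018] toward cam max 0.0094 z [-0.0194 -0.0104] [8. 8. 9.]
-0.01 38 lat [-0.0133  0.0099 -0.0017] toward cam max 0.0096 z [-0.0098 -0.0003] [10.  10.  10.5]
n [0.14192897 0.98987684] w [ 0.98987684 -0.14192897]
```

View pics/probe.png

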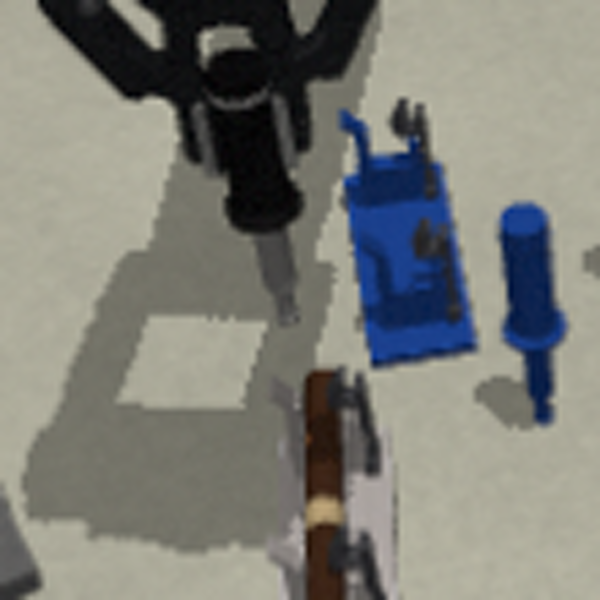

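The crop shows the probe hanging upright in the fingers, its tip at (290,318), with the twig's band at (323,510). I'll measure the stem and tip without the darkness filter.

```bash
sed -i 's/<170)/<900)/' m.py; python3 m.py x.png
```

```text
[ 0.54232621 -0.21493147  0.26438879] [1.79992449e+02 7.48594508e-03 1.64458646e+02] [-0.18258146  0.02886189 -1.48488635]
-0.1 2
-0.09 12 lat [-0.0057  0.0037 -0.001 ] toward cam max 0.0024 z [-0.0898 -0.08  ] [86.5 84.5 81.5]
-0.08 10 lat [-0.0048  0.0028 -0.001 ] toward cam max 0.0029 z [-0.0799 -0.0728] [74.5 73.  71. ]
-0.07 20 lat [-0.0077  0.006  -0.0009] toward cam max 0.0051 z [-0.0699 -0.0605] [74.5 73.5 72.5]
-0.06 22 lat [-0.0081  0.0055 -0.0013] toward cam max 0.0055 z [-0.0599 -0.0501] [70.5 69.  68. ]
-0.05 22 lat [-0.0079  0.0055 -0.0012] toward cam max 0.0045 z [-0.0498 -0.0401] [70. 69. 68.]
-0.04 6 lat [-0.0058  0.0033 -0.0012] toward cam max 0.0055 z [-0.0399 -0.037 ] [70.5 68.5 67.5]
-0.03 68 lat [-0.0167  0.0146 -0.0011] toward cam max 0.0118 z [-0.0297 -0.0201] [19.  18.5 19. ]
-0.02 38 lat [-0.0133  0.0097 -0.0018] toward cam max 0.0093 z [-0.0196 -0.0102] [9. 9. 9.]
-0.01 36 lat [-0.0131  0.0101 -0.0015] toward cam max 0.0097 z [-0.0099 -0.0001] [ 8.  9. 10.]
n [0.14161691 0.98992154] w [ 0.98992154 -0.14161691]
```

```bash
python3 -m inch '[{"dp":[0,-0.013,-0.2],"delta_rot":[0,0,0]},{"dp":[0.002,-0.013,-0.4],"delta_rot":[0,0,0]},{"dp":[0.002,-0.013,-0.55],"delta_rot":[0,0,0]},{"dp":[0.002,-0.013,-0.65],"delta_rot":[0,0,0]},{"dp":[0.002,-0.013,-0.72],"delta_rot":[0,0,0]},{"dp":[0.002,-0.013,-0.75],"delta_rot":[0,0,0]},{"dp":[0.002,-0.013,-0.75],"delta_rot":[0,0,0]},{"dp":[0.002,-0.013,-0.75],"delta_rot":[0,0,0]},{"dp":[0.002,-0.013,-0.75],"delta_rot":[0,0,0]},{"dp":[0.002,-0.013,-0.75],"delta_rot":[0,0,0]},{"dp":[0.002,-0.013,-0.75],"delta_rot":[0,0,0]}]'
python3 m.py near.png
```

```text
t: 15.93
tool_pos: [0.5433, -0.2182, 0.1531]
tcp_rot: [-180.0, 0.1, 164.4]
ft_force: [-0.2, 0.8, -1.3]
finger_gap: 0.0227
finger_force: 59.5
[ 0.54329124 -0.21822275  0.15312708] [-1.79972622e+02  1.19069573e-01  1.64385483e+02] [-0.16170795  0.80252107 -1.28795326]
-0.1 8 lat [-0.0056  0.009   0.0017] toward cam max 0.0271 z [-0.0995 -0.0905] [69. 63. 59.]
-0.09 14 lat [-0.005   0.0086  0.0018] toward cam max 0.0272 z [-0.0887 -0.0802] [82.  80.  74.5]
-0.08 7 lat [-0.0059  0.0013 -0.0023] toward cam max 0.0029 z [-0.0799 -0.0719] [75. 73. 71.]
-0.07 18 lat [-0.0077  0.0057 -0.001 ] toward cam max 0.0049 z [-0.0692 -0.0601] [72.5 71.  69.5]
-0.06 14 lat [-0.008   0.0043 -0.0019] toward cam max 0.0054 z [-0.0593 -0.0503] [71. 71. 69.]
-0.05 17 lat [-0.0083  0.0052 -0.0015] toward cam max 0.0056 z [-0.0499 -0.0402] [72. 71. 69.]
-0.04 3
-0.03 57 lat [-0.0159  0.0137 -0.0011] toward cam max 0.0123 z [-0.0298 -0.02  ] [17. 16. 16.]
-0.02 31 lat [-0.0134  0.0104 -0.0015] toward cam max 0.0095 z [-0.0198 -0.0104] [ 9.  9. 10.]
-0.01 26 lat [-0.0129  0.0081 -0.0024] toward cam max 0.0097 z [-0.0099 -0.0009] [10.  9. 11.]
n [0.13737055 0.99051973] w [ 0.99051973 -0.13737055]
```

View pics/near.png

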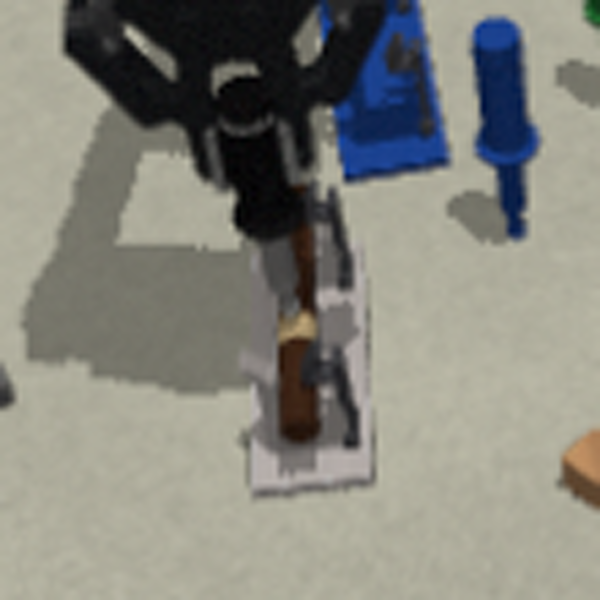

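The crop shows the tip about 11 mm above the twig at (290,303), just over the band at (297,327) and slightly to its left, so I correct by 1.5 mm in +y. Then I lower gently.

```bash
python3 -m inch '[{"dp":[-0.005,0.012,-0.02],"delta_rot":[0,0,0]},{"dp":[-0.005,0.012,-0.03],"delta_rot":[0,0,0]},{"dp":[-0.005,0.012,-0.03],"delta_rot":[0,0,0]},{"dp":[-0.005,0.012,-0.03],"delta_rot":[0,0,0]},{"dp":[-0.005,0.012,-0.03],"delta_rot":[0,0,0]},{"dp":[-0.005,0.012,-0.03],"delta_rot":[0,0,0]}]'
python3 -m inch '[{"dp":[0,0,-0.01],"delta_rot":[0,0,0]},{"dp":[0,0,-0.02],"delta_rot":[0,0,0]},{"dp":[0,0,-0.03],"delta_rot":[0,0,0]},{"dp":[0,0,-0.04],"delta_rot":[0,0,0]},{"dp":[0,0,-0.04],"delta_rot":[0,0,0]},{"dp":[0,0,-0.04],"delta_rot":[0,0,0]},{"dp":[0,0,-0.04],"delta_rot":[0,0,0]},{"dp":[0,0,-0.04],"delta_rot":[0,0,0]}]'
```

```text
t: 16.48
tool_pos: [0.5419, -0.2161, 0.1473]
tcp_rot: [-180.0, 0.0, 164.4]
ft_force: [0.2, -0.5, -2.5]
finger_gap: 0.023
finger_force: 59.5
t: 17.15
tool_pos: [0.542, -0.2162, 0.1416]
tcp_rot: [-180.0, 0.0, 164.4]
ft_force: [-0.6, 0.2, -0.2]
finger_gap: 0.0225
finger_force: 59.5
```

```bash
cat > f.py <<'E'
from h import *
F=[];Z=[]
for i in range(10):
    capture('scene'); s=robot.get_state();F.append(s['ft_force']);Z.append(s['tool_pos'])
print(np.round(np.mean(F,0),2),np.round(np.std(F,0),2),np.round(np.mean(Z,0),4))
E
python3 f.py
python3 -m inch '[{"dp":[0,0,-0.01],"delta_rot":[0,0,0]},{"dp":[0,0,-0.02],"delta_rot":[0,0,0]},{"dp":[0,0,-0.02],"delta_rot":[0,0,0]},{"dp":[0,0,-0.02],"delta_rot":[0,0,0]},{"dp":[0,0,-0.02],"delta_rot":[0,0,0]},{"dp":[0,0,-0.02],"delta_rot":[0,0,0]}]'
python3 f.py
```

```text
[-0.24  0.21  0.46] [0.4  0.54 0.39] [ 0.5419 -0.2161  0.1414]
t: 18.15
tool_pos: [0.542, -0.2161, 0.1385]
tcp_rot: [-180.0, 0.0, 164.4]
ft_force: [0.7, 0.8, 0.9]
finger_gap: 0.0225
finger_force: 59.5
[-0.27 -0.04  1.43] [0.61 0.37 0.46] [ 0.5419 -0.2161  0.1384]
```

Over 3 mm the force rose 0.97 N, which matches the plunger spring. Allowing for the probe's weight (1.2 N), contact is about 2.6 N, so I go about 2 mm further.

```bash
python3 -m inch '[{"dp":[0,0,-0.007],"delta_rot":[0,0,0]},{"dp":[0,0,-0.013],"delta_rot":[0,0,0]},{"dp":[0,0,-0.013],"delta_rot":[0,0,0]},{"dp":[0,0,-0.013],"delta_rot":[0,0,0]},{"dp":[0,0,-0.013],"delta_rot":[0,0,0]},{"dp":[0,0,-0.013],"delta_rot":[0,0,0]}]'
python3 f.py; python3 m.py end.png
```

```text
t: 19.15
tool_pos: [0.542, -0.2161, 0.1365]
tcp_rot: [-180.0, 0.0, 164.4]
ft_force: [-0.0, -0.3, 2.0]
finger_gap: 0.023
finger_force: 59.5
[-0.09  0.06  1.71] [0.5  0.48 0.37] [ 0.5419 -0.2161  0.1364]
[ 0.54192712 -0.21611777  0.13638368] [-1.79999362e+02  6.72319692e-03  1.64381085e+02] [-0.32216838 -0.11406747  1.11175782]
-0.1 5 lat [-0.014   0.0094 -0.0023] toward cam max 0.0241 z [-0.0941 -0.09  ] [55. 47. 43.]
-0.09 70 lat [-0.0135  0.0088 -0.0023] toward cam max 0.0213 z [-0.09   -0.0813] [63.  40.  32.5]
-0.08 8 lat [-0.0051  0.0134  0.0042] toward cam max 0.0277 z [-0.0795 -0.0731] [73.  71.  69.5]
-0.07 20 lat [-0.0069  0.0068 -0.0001] toward cam max 0.0275 z [-0.0699 -0.0602] [71.5 71.  69. ]
-0.06 13 lat [-0.0078  0.0057 -0.001 ] toward cam max 0.0049 z [-0.0591 -0.0508] [71. 70. 69.]
-0.05 17 lat [-0.0081  0.0047 -0.0017] toward cam max 0.0055 z [-0.0497 -0.0406] [71. 69. 69.]
-0.04 3
-0.03 57 lat [-0.0172  0.0142 -0.0015] toward cam max 0.0128 z [-0.0287 -0.0201] [18. 17. 18.]
-0.02 30 lat [-0.0133  0.0089 -0.0022] toward cam max 0.0098 z [-0.0191 -0.0101] [ 9.5  8.5 10.5]
-0.01 27 lat [-0.014   0.0089 -0.0025] toward cam max 0.0093 z [-0.0099 -0.0001] [ 9.  9. 10.]
n [0.13994655 0.99015906] w [ 0.99015906 -0.13994655]
```

View pics/end.png

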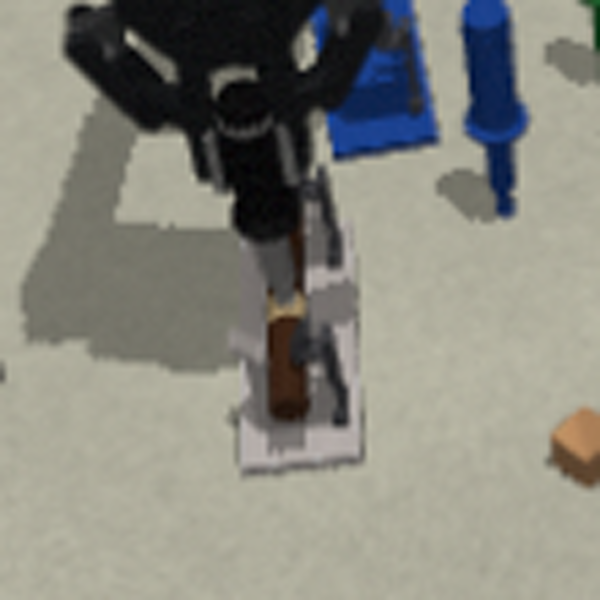

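Contact is about 3 N. The crop shows the tip at (288,300) on the band, possibly slightly behind its middle. I'll check this along the twig's top line.

Run:
```python
from h import *
c=capture('scene');o=np.array([.5256,-.2125]);R=np.deg2rad(-15.7);ex=np.array([np.cos(R),np.sin(R)]);ey=np.array([-ex[1],ex[0]])
A=np.arange(.008,.032,.001)
for b in(-.003,-.001,.001,.003):
    z=.043+np.sqrt(.009**2-b*b)
    W=np.array([[*(o+a*ex+b*ey),z] for a in A])
    uv=cv2.projectPoints(W,np.array(c['rvec'],float),np.array(c['tvec'],float),c['mtx'],c['dist_coeffs'])[0].reshape(-1,2).astype(np.float32)
    px=cv2.remap(c['frame'],uv[:,0].reshape(1,-1),uv[:,1].reshape(1,-1),cv2.INTER_LINEAR)[0].astype(int)
    print(b,[(round(a*1000),p[0],p[0]-p[2]) for a,p in zip(A,px)])
```

```text
-0.003 [(8, np.int64(75), np.int64(4)), (9, np.int64(75), np.int64(3)), (10, np.int64(76), np.int64(3)), (11, np.int64(76), np.int64(3)), (12, np.int64(77), np.int64(3)), (13, np.int64(80), np.int64(4)), (14, np.int64(83), np.int64(5)), (15, np.int64(85), np.int64(4)), (16, np.int64(95), np.int64(12)), (17, np.int64(109), np.int64(23)), (18, np.int64(121), np.int64(33)), (19, np.int64(133), np.int64(42)), (20, np.int64(140), np.int64(46)), (21, np.int64(149), np.int64(53)), (22, np.int64(153), np.int64(57)), (23, np.int64(127), np.int64(52)), (24, np.int64(98), np.int64(46)), (25, np.int64(69), np.int64(39)), (26, np.int64(63), np.int64(39)), (27, np.int64(62), np.int64(39)), (28, np.int64(62), np.int64(40)), (29, np.int64(61), np.int64(39)), (30, np.int64(61), np.int64(39)), (31, np.int64(61), np.int64(38))]
-0.001 [(8, np.int64(75), np.int64(2)), (9, np.int64(74), np.int64(2)), (10, np.int64(75), np.int64(3)), (11, np.int64(75), np.int64(2)), (12, np.int64(76), np.int64(2)), (13, np.int64(79), np.int64(4)), (14, np.int64(85), np.int64(7)), (15, np.int64(92), np.int64(10)), (16, np.
[... 1500 characters left out ...]
64(13)), (12, np.int64(99), np.int64(15)), (13, np.int64(107), np.int64(16)), (14, np.int64(115), np.int64(21)), (15, np.int64(123), np.int64(25)), (16, np.int64(129), np.int64(28)), (17, np.int64(136), np.int64(34)), (18, np.int64(143), np.int64(41)), (19, np.int64(150), np.int64(48)), (20, np.int64(152), np.int64(51)), (21, np.int64(149), np.int64(53)), (22, np.int64(146), np.int64(54)), (23, np.int64(141), np.int64(54)), (24, np.int64(116), np.int64(48)), (25, np.int64(94), np.int64(42)), (26, np.int64(69), np.int64(36)), (27, np.int64(63), np.int64(34)), (28, np.int64(60), np.int64(31)), (29, np.int64(58), np.int64(30)), (30, np.int64(56), np.int64(27)), (31, np.int64(55), np.int64(25))]
```

Along the top line, the band's front edge is at a ≈ 24 mm, so its centre is at 17. The tip's front edge is at about 17.3, so its centre is at about 12.3 to 13, and roughly 1 mm to -y. I lift, shift 3 mm along +x, and lower again.

```bash
python3 -m inch '[{"dp":[0,0,0.05],"delta_rot":[0,0,0]},{"dp":[0,0,0.08],"delta_rot":[0,0,0]},{"dp":[0.01,0,0.08],"delta_rot":[0,0,0]},{"dp":[0.02,0.001,0.08],"delta_rot":[0,0,0]},{"dp":[0.02,0.001,0.08],"delta_rot":[0,0,0]},{"dp":[0.02,0.001,0.08],"delta_rot":[0,0,0]},{"dp":[0.02,0.001,0.08],"delta_rot":[0,0,0]},{"dp":[0.02,0.001,0.08],"delta_rot":[0,0,0]}]'
python3 f.py
python3 -m inch '[{"dp":[0,0,-0.015],"delta_rot":[0,0,0]},{"dp":[0,0,-0.03],"delta_rot":[0,0,0]},{"dp":[0,0,-0.04],"delta_rot":[0,0,0]},{"dp":[0,0,-0.05],"delta_rot":[0,0,0]},{"dp":[0,0,-0.06],"delta_rot":[0,0,0]},{"dp":[0,0,-0.07],"delta_rot":[0,0,0]},{"dp":[0,0,-0.08],"delta_rot":[0,0,0]},{"dp":[0,0,-0.08],"delta_rot":[0,0,0]},{"dp":[0,0,-0.08],"delta_rot":[0,0,0]},{"dp":[0,0,-0.08],"delta_rot":[0,0,0]}]'
python3 f.py
python3 - <<'E'
from h import *
c=capture('scene');o=np.array([.5256,-.2125]);R=np.deg2rad(-15.7);ex=np.array([np.cos(R),np.sin(R)]);ey=np.array([-ex[1],ex[0]])
A=np.arange(.012,.028,.001)
for b in(-.005,-.003,-.001,.001,.003,.005):
    z=.043+np.sqrt(.009**2-b*b)
    W=np.array([[*(o+a*ex+b*ey),z] for a in A])
    uv=cv2.projectPoints(W,np.array(c['rvec'],float),np.array(c['tvec'],float),c['mtx'],c['dist_coeffs'])[0].reshape(-1,2).astype(np.float32)
    px=cv2.remap(c['frame'],uv[:,0].reshape(1,-1),uv[:,1].reshape(1,-1),cv2.INTER_LINEAR)[0].astype(int)
    print(b,[(int(round(a*1000)),int(p[0]),int(p[0]-p[2])) for a,p in zip(A,px)])
E
```

```text
t: 20.42
tool_pos: [0.5447, -0.2158, 0.1479]
tcp_rot: [180.0, -0.0, 164.4]
ft_force: [-0.0, 1.1, -0.9]
finger_gap: 0.0226
finger_force: 59.5
[-0.01 -0.23 -1.05] [0.52 0.4  0.39] [ 0.5448 -0.2159  0.1483]
t: 21.75
tool_pos: [0.545, -0.216, 0.1366]
tcp_rot: [-180.0, 0.0, 164.4]
ft_force: [-0.6, 0.9, 2.6]
finger_gap: 0.0223
finger_force: 59.5
[-0.95  0.1   2.09] [0.33 0.5  0.46] [ 0.545  -0.216   0.1365]
-0.005 [(12, 104, 25), (13, 104, 25), (14, 107, 27), (15, 109, 30), (16, 112, 33), (17, 114, 36), (18, 114, 37), (19, 114, 39), (20, 114, 42), (21, 113, 44), (22, 105, 43), (23, 96, 43), (24, 89, 43), (25, 80, 42), (26, 71, 41), (27, 63, 40)]
-0.003 [(12, 75, 4), (13, 76, 3), (14, 76, 2), (15, 76, 0), (16, 79, 3), (17, 83, 7), (18, 87, 11), (19, 91, 16), (20, 94, 22), (21, 97, 29), (22, 98, 34), (23, 87, 35), (24, 76, 37), (25, 64, 38), (26, 61, 38), (27, 61, 39)]
-0.001 [(12, 73, 2), (13, 73, 2), (14, 74, 2), (15, 75, 1), (16, 76, 1), (17, 82, 6), (18, 87, 10), (19, 93, 15), (20, 97, 21), (21, 101, 28), (22, 104, 34), (23, 102, 39), (24, 89, 40), (25, 75, 40), (26, 63, 41), (27, 63, 41)]
0.001 [(12, 74, 3), (13, 73, 2), (14, 76, 2), (15, 80, 2), (16, 83, 2), (17, 88, 5), (18, 94, 9), (19, 100, 12), (20, 103, 16), (21, 103, 22), (22, 103, 29), (23, 102, 33), (24, 90, 36), (25, 77, 38), (26, 66, 40), (27, 62, 40)]
0.003 [(12, 78, 8), (13, 80, 7), (14, 84, 7), (15, 88, 7), (16, 92, 7), (17, 98, 11), (18, 105, 16), (19, 112, 21), (20, 116, 25), (21, 116, 30), (22, 118, 36), (23, 117, 40), (24, 100, 39), (25, 84, 37), (26, 66, 36), (27, 61, 34)]
0.005 [(12, 91, 19), (13, 95, 19), (14, 99, 20), (15, 103, 21), (16, 108, 23), (17, 116, 30), (18, 123, 36), (19, 130, 42), (20, 133, 45), (21, 136, 47), (22, 139, 49), (23, 124, 45), (24, 104, 39), (25, 81, 31), (26, 66, 25), (27, 61, 20)]
```

The tip is now within about 1 mm of the band's centre. Contact is about 3.2 N, with the plunger about half way in. I hand in.

```bash
python3 -c "
from cell import robot
print(robot.hand_in())"
```

```text
the job is handed in; nothing more can be done
None
```

The job is handed in: the twig is clipped into the cradle with both jaws shut, and the arm is holding the probe upright on the pale band at about 3 N, within about 1 mm of its middle; the judge's verdict was not shown.

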